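Hold the reference cell in the photometer's light path

ROBOT

A 6-joint arm with a two-finger parallel gripper is mounted at the origin on the work surface. World frame = base frame: x ahead of the robot, y to its left, z up, the work surface at z = 0. Lengths are in m, angles in rad, forces in N, time in s.
With the tool pointing down it reaches from about 0.275 to 0.725 m from the base axis. Payload 5.6 kg.
Tool frame: the origin (TCP) lies on the centre line of the jaws, within the pads' length; the fingertips stand 8 mm ahead of it and the grasp point (between the pads) lies 11 mm behind it (tcp_to_tips is the distance from the TCP to the fingertips, in m); z points along the fingers, y is the line along which they close (so a half turn about z gives the same grasp; the last joint's range is limited). The gripper opens to 85 mm and grips with 20 to 120 N. Pads are 22 mm wide; open, the fingers measure 114 mm over their backs; the gripper's body (76 mm by 85 mm) begins 54 mm behind the grasp point. The pads swing forward as they close: fully open they stand 13 mm farther back than shut.
Start: joints at [1.621, 0.255, 0.108, 0, -1.424, -0.285], TCP at [0.128, 0.535, 0.239] pointing down, gripper open.
Joint ranges: [-2.95, 2.95], [-1.21, 1.97], [-1.09, 1.5], [-2.87, 1.71], [-2.94, -0.07], [-3.05, 3.05]. Speed limits (rad/s): [2.57, 2.57, 3.14, 3.14, 3.14, 3.14].

INTERFACE

Orientations are given as a rotation vector (axis times angle).
In Python, from plant import sense, grab_frame, get_calibration, job_done, tcp_to_tips gives the robot as it stands. The module is installed in compiled form; this text tells all that it offers.
- The arm moves only by the shell command python3 -m creep 'ROWS'. ROWS is JSON, a list of rows, each an object of numbers: "dx", "dy", "dz": the shift along the tool's x, y, z in m; "rx", "ry", "rz": the turn, a rotation vector about the tool's x, y, z in degrees; "fingers": the closure, from 0 (fully open) to 1 (shut). In form: [{"dx": .., "dy": .., "dz": .., "rx": .., "ry": .., "rz": .., "fingers": ..}, ...]. A call has 1 to 8 rows; each row is the pose to reach, as a shift and turn from the pose commanded when the call began, along the tool's axes at that moment; what a row does not reach only later rows make up. A row lasts 1/12 s, in which the tool goes at most 41.7 mm and 7.16 degrees, less where a joint would pass 70% of its speed; a pose out of reach is approached as far as the arm can. A call with a gripper value outside its range is refused whole. The fingers move at their own pace and stop on an object; the grip force is fixed at half the most. Time passes only in rows, so rows that repeat a pose let the fingers close. It gives the time, the measured TCP pose, the force, the opening and the grip force at its end, in the units of the state.
- sense(): the state, without advancing time (a new reading comes with each control period).
- grab_frame(name): name is "scene" or "top" or "wrist"; returns (picture, depth): 480x640x3 uint8, red, green, blue; 480x640 float32, m along the optical axis (not along the pixel's ray), 0 where there is no reading.
- get_calibration(name): a dict with "fx", "fy", "cx", "cy" (pixels), "dist" ([k1, k2, p1, p2, k3] as OpenCV has them; the pictures are not rectified), "world_from_camera" (4x4, takes a point from camera to world coordinates). Camera axes: x right, y down, z forward; pixel columns grow to the right and rows downward; lengths in m; the calibration is good to about 2 mm. A picture is of the moment at which its call begins: read the wrist's pose just before it. get_calibration takes no time and is no camera call; for the wrist camera it gives the pose at the moment of the call.
- job_done(): hands the job in; it is judged then, once.
The state is a dict: "t": time; "qpos": joint angles; "dq": joint speeds; "tau": joint torques, N m; "eef_pos": TCP position; "tool_rot": TCP orientation; "force": force on the tool from outside, world axes, zero at the start; "ft_torque": the same for the moment, N m; "grip_width": finger opening in m; "gripper_force": force on a finger pad.
Only numpy, scipy, OpenCV 4.12 (cv2) and the standard library are available. Lean on these libraries where they do the work, as an engineer would, in place of code of your own. Each camera call takes 0.05 s, during which the arm holds its last target. There are 200 camera calls.

TASK

Lift the loose black dust cap off the tall glass cell in its wooden stand and set it, same way up, fully down into the pocket of the low wooden holder; then take out the cell by its two frosted faces only, no finger touching the clear ones, and hold it upright in the photometer's light path: mid-gap, centred on the beam, clear faces square to it, touching nothing but the gripper. Finish while still holding it there, and leave everything else where it is.

Things in the scene. Friction and masses are not known exactly. Their poses are not given: they have to be found in the camera images.
- cap_center (a point): Loose black dust cap, 46 mm high, 30 g: a skirt 44 mm (own x) by 32 mm (y) by 20 mm high; on its top centre an upright grip fin 30 mm long (x), 14 mm thick (y), 26 mm high. Point: its centre, 23 mm above its lower rim; z up. Starts on the cell, axes parallel to it, skirt 16 mm over it with 1.5 mm play all round; lift straight up.
- cell_center (a point): Rigid sealed glass cell, 36 mm (own x) by 24 mm (own y), 75 mm high, 120 g. Its faces at the y ends (34 mm wide, 24 mm apart) are frosted white: grip these. Those at the x ends (18 mm wide, 36 mm apart) are clear: no touching. Light passes along x. Point: its centre, half-way up; z up. Starts in the stand's slot, foot 10 mm, top 85 mm above the table; the cap covers its top 16 mm.
- stand: Fixed brown wooden block, 95 mm (x) by 75 mm (y) by 25 mm high, with a slot 40 by 28 mm, 15 mm deep, in its middle, in which the cell stands with 2 mm play all round. Origin: centre of its underside, on the table. Its axes are parallel to the cell's at the start.
- pocket (a point): Centre of the floor of the pocket in the cap holder, 4 mm above the table. The holder is a fixed, low brown wooden block 84 mm (x) by 72 mm (y) by 14 mm high, lower than the stand; its pocket is 52 mm (x) by 40 mm (y), 10 mm deep, and takes the cap's skirt long side along x with 4 mm play all round. z up.
- light_path (a point): Middle of the photometer's light path, 80 mm above the table. The beam, 8 mm wide, runs along this point's x axis (level) between two black lens barrels of 36 mm diameter whose end faces are 100 mm apart; z up. Cell either way round: its x along this x.
- photometer: Fixed photometer: an aluminium base plate 285 mm (own x) by 70 mm by 10 mm, at either end a grey housing 60 mm long, 70 mm wide, its top 105 mm above the table, from which a lens barrel points to the other. The gap in the middle is open above and to both sides. Origin: centre of its underside; x along the beam.
- short_cell: Bystander: a similar but uncapped cell, 36 by 24 mm, only 45 mm high, standing on the table. Origin: centre of its underside.
- size_jar: Bystander: jar 60 mm in diameter, 85 mm high, steel lid. Origin: centre of its underside.
- brush: Bystander: brush 200 mm long, lying flat. Origin near its middle.
- mould: Bystander: paper mould, a flat wooden frame 180 by 240 mm, 22 mm high, with a mesh. Origin: centre of its underside.
- mug: Bystander: white mug, 76 mm in diameter, 90 mm high. Origin: centre of its underside.
- glue: Bystander: white bottle 52 mm in diameter, 140 mm high. Origin: centre of its underside.
- weight: Bystander: brass cylinder 60 mm in diameter, 40 mm high. Origin: centre of its underside.
Not all that is in view belongs to the job. There is more than one size of the part that bears cap_center; the job needs the smallest.

How it is judged:
By the outcome, as a careful person would: the job done as asked, in the order asked, and still so for the second after the job is handed in, while the arm keeps its last pose, push and grip.
It also fails if it takes over 54 s, if anything falls off the work surface, if the arm or the gripper's body presses on something with over 40 N, if the wrist force passes 120 N, or if a joint passes its speed limit or range.

## Working session

There is one attempt and no reset: what is moved stays moved. The work goes in short steps, Python scripts to look and compute and a shell command to move; the robot and the scene stay as the last step left them, time stands still between calls to the robot, and variables do not carry over. Pictures are saved under pics/ and viewed, at most 10 in all, crops included, and the job is handed in when it is done.

```bash
mkdir -p pics; ls; python3 - <<'E'
from plant import *
import cv2, numpy as np
print(sense()); print(tcp_to_tips)
ims=[]
for n in ["top","scene","wrist"]:
    p,d=grab_frame(n); cv2.imwrite(f"pics/{n}0.png",p[:,:,::-1]); np.savez(f"{n}0.npz",p=p,d=d)
    c=get_calibration(n); print(n,c)
E
```

```text
pics
{'t': 0.0, 'qpos': array([ 1.62060267e+00,  2.55753167e-01,  1.07012099e-01, -4.73610717e-04,
       -1.42389173e+00, -2.84606187e-01]), 'dq': array([ 0.00043195,  0.00022703, -0.00193679, -0.00074648,  0.00022322,
       -0.0002247 ]), 'tau': array([-1.30938301e-04, -3.86634207e+01,  2.37946361e+01,  5.36531791e+00,
       -6.08118557e-03,  5.31375306e-06]), 'eef_pos': array([0.12778397, 0.53446165, 0.23839569]), 'tool_rot': array([ 3.11807897e+00, -3.67863598e-01, -2.45322936e-04]), 'force': array([-0.28716296,  0.02559418, -0.1278316 ]), 'ft_torque': array([-0.01456949, -0.04099738, -0.01919588]), 'gripper_force': 0.0, 'grip_width': 0.08540911192242322}
0.008
top {'fx': 485.214351146262, 'fy': 485.214351146262, 'cx': 318.83581125583777, 'cy': 250.5349003981788, 'dist': array([-0.0836043,  0.       ,  0.       ,  0.       ,  0.       ]), 'world_from_camera': array([[ 0.01891493, -0.98840267,  0.15067313,  0.36955144],
       [-0.99981624, -0.01822933,  0.00593031, -0.01537636],
       [-0.00311486, -0.15075761, -0.98856585,  1.35702257],
       [ 0.        ,  0.        ,  0.  
[... 232 characters left out ...]
ray([[-0.71396841,  0.39808199, -0.57600334,  1.35255466],
       [ 0.69989108,  0.4293014 , -0.57083517,  0.77747699],
       [ 0.02003984, -0.81069787, -0.58512167,  0.88434121],
       [ 0.        ,  0.        ,  0.        ,  1.        ]])}
wrist {'fx': 347.9531799054511, 'fy': 347.9531799054511, 'cx': 319.4612614188061, 'cy': 236.71133961128842, 'dist': array([-0.03432944,  0.        ,  0.        ,  0.        ,  0.        ]), 'world_from_camera': array([[-0.23233149, -0.93144947, -0.28004278,  0.19991091],
       [-0.9726348 ,  0.22305684,  0.06501692,  0.51754282],
       [ 0.00190548,  0.28748483, -0.9577833 ,  0.37385001],
       [ 0.        ,  0.        ,  0.        ,  1.        ]])}
```

View pics/top0.png

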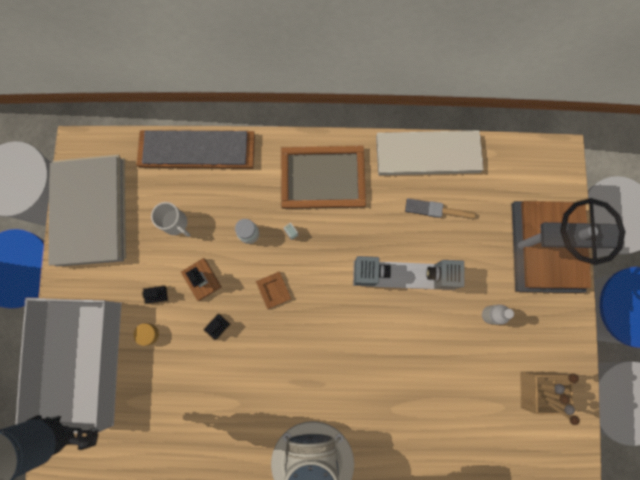

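View pics/scene0.png

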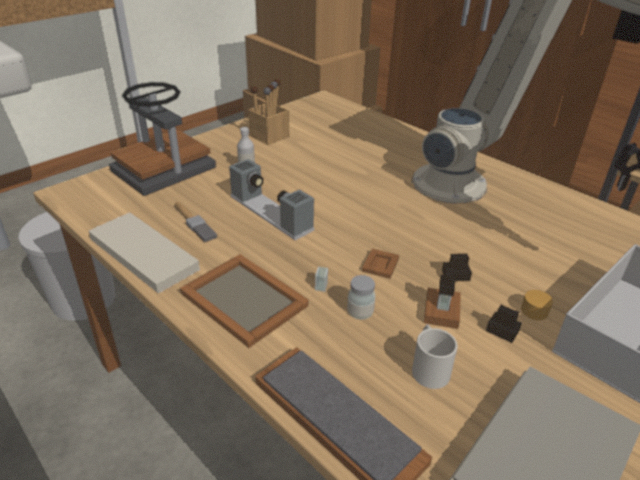

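The top view shows the capped cell and stand at about (199,279), the holder at (274,290) and the photometer gap at (410,275). The decoy caps are at (155,295) and (217,327). The scene view agrees, with the capped cell at (445,290). Next I'll get coarse poses from depth.

```bash
cat > h.py <<'E'
import cv2, numpy as np
from plant import *
def KD(c): return np.array([[c["fx"],0,c["cx"]],[0,c["fy"],c["cy"]],[0,0,1.]]),np.array(c["dist"])
def rays(c,uv):
    K,D=KD(c); n=cv2.undistortPoints(np.float64(uv).reshape(-1,1,2),K,D).reshape(-1,2)
    return np.c_[n,np.ones(len(n))]
def cloud(c,d):
    v,u=np.mgrid[:480,:640]; r=rays(c,np.c_[u.ravel(),v.ravel()])
    T=c["world_from_camera"]; P=(r*d.reshape(-1,1))@T[:3,:3].T+T[:3,3]; P[d.ravel()==0]=np.nan
    return P.reshape(480,640,3)
def onplane(c,uv,z):
    T=c["world_from_camera"]; r=rays(c,uv)@T[:3,:3].T; o=T[:3,3]
    return o+r*((z-o[2])/r[:,2])[:,None]
def rect(P):
    (cx,cy),(w,h),a=cv2.minAreaRect(np.float32(P[:,:2]*1000))
    if w<h: w,h,a=h,w,a+90
    return np.round([cx,cy,w,h,(a+90)%180-90],1)
E
python3 - <<'E'
from h import *
c=get_calibration("top"); z=np.load("top0.npz"); P=cloud(c,z["d"])
def comp(name,u0,u1,v0,v1,zl,zh):
    Q=P[v0:v1,u0:u1].reshape(-1,3); m=(Q[:,2]>zl)&(Q[:,2]<zh); Q=Q[m]
    print(name,len(Q),rect(Q) if len(Q)>4 else "", np.round(np.median(Q,0)*1000,1))
comp("table",300,400,320,380,-.05,.05)
comp("fin",180,225,255,305,.102,.13)
comp("skirt+fin",180,225,255,305,.075,.13)
comp("stand",175,225,250,305,.015,.13)
comp("holder",250,300,265,315,.009,.03)
comp("h1",345,385,245,300,.095,.12)
comp("h2",425,475,245,300,.095,.12)
comp("base+",345,475,245,300,.006,.12)
comp("decoy1",140,172,280,310,.02,.13)
comp("decoy2",200,235,310,345,.02,.13)
comp("jar",230,262,212,245,.06,.13)
comp("mug",145,190,200,240,.07,.13)
comp("shortcell",282,302,220,242,.03,.13)
E
```

```text
table 5970 [302.5 -97.4 275.  161.3 -89. ] [302.2 -97.6   0.5]
fin 78 [487.2 320.7  31.   14.6  33.4] [486.7 319.9 114.1]
skirt+fin 229 [487.4 320.9  45.   32.9  33.2] [486.1 316.7  91. ]
stand 957 [487.3 320.9  96.5  77.9  32.6] [483.5 314.   26.2]
holder 531 [469.6 122.6 100.   72.5  24.2] [462.1 119.2  14.3]
h1 675 [ 514.  -141.7   75.4   70.7   87.7] [ 512.6 -136.4  105.2]
h2 696 [ 508.9 -341.2   90.2   71.    87.9] [ 507.9 -352.   105. ]
base+ 3011 [ 518.3 -263.6  364.4  149.6  -89.1] [ 507.  -257.2   91.8]
decoy1 356 [441.1 447.4  64.8  44.1 -80. ] [440.3 439.8  29.8]
decoy2 357 [357.6 269.4  60.1  45.1 -43.6] [356.9 265.3  30.1]
jar 317 [621.  193.4  50.4  50.   47.6] [619.2 191.3  84.7]
mug 283 [640.9 407.3  94.4  74.7  20.9] [644.6 401.6  84.6]
shortcell 120 [626.7  74.4  36.7  24.1  34.1] [625.5  73.2  45.3]
```

```bash
cat >> h.py <<'E'
from scipy.spatial.transform import Rotation as R
def go(t,yaw,s=None):
    """mm target of TCP, yaw deg of tool x (pointing down) -> row values"""
    s=s or sense(); R0=R.from_rotvec(s["tool_rot"]); p=s["eef_pos"]
    x=R0.as_matrix()[:,0]; y0=np.degrees(np.arctan2(x[1],x[0])); 
    d=(yaw-y0+180)%360-180
    Rt=R.from_euler("z",yaw,degrees=True)*R.from_rotvec([np.pi,0,0])
    rv=np.degrees((R0.inv()*Rt).as_rotvec())
    print("t",round(s["t"],2),"tcp",np.round(p*1000,1),"yaw",round(y0,2),"w",round(s["grip_width"]*1000,1),"-> d",np.round(R0.inv().apply(np.array(t)/1000-p),4),"r",np.round(rv,2))
E
python3 - <<'E'
from h import *
c=get_calibration("top"); z=np.load("top0.npz"); P=cloud(c,z["d"])
def comp(name,u0,u1,v0,v1,zl,zh):
    Q=P[v0:v1,u0:u1]; m=((Q[...,2]>zl)&(Q[...,2]<zh)).astype(np.uint8)
    m=cv2.morphologyEx(m,cv2.MORPH_OPEN,np.ones((3,3)))
    print(name,m.sum(),rect(Q[m>0]))
comp("holder",250,300,265,315,.009,.03)
comp("h1",345,385,245,300,.099,.12)
comp("h2",425,475,245,300,.099,.12)
comp("base",345,475,245,300,.006,.015)
go([487.3,320.9,240],33); go([487.3,320.9,240],-147)
E
```

```text
holder 499 [462.3 119.3  84.1  72.5  24.2]
h1 602 [ 5.136e+02 -1.338e+02  7.070e+01  5.790e+01 -1.000e-01]
h2 582 [ 5.080e+02 -3.575e+02  6.940e+01  5.910e+01  1.000e-01]
base 773 [ 510.2 -252.8  152.1   70.    88.7]
t 0.15 tcp [127.8 534.6 238.6] yaw -13.46 w 85.4 -> d [ 0.3993  0.1241 -0.0012] r [ 8.000e-02  3.000e-02 -4.646e+01]
t 0.15 tcp [127.8 534.6 238.6] yaw -13.46 w 85.4 -> d [ 0.3993  0.1241 -0.0012] r [ 4.0000e-02 -1.0000e-01  1.3354e+02]
```

```bash
python3 -m creep '[{"dx":0.3993,"dy":0.1241,"dz":0,"rz":-46.46,"fingers":0},{"dx":0.3993,"dy":0.1241,"dz":0,"rz":-46.46,"fingers":0},{"dx":0.3993,"dy":0.1241,"dz":0,"rz":-46.46,"fingers":0},{"dx":0.3993,"dy":0.1241,"dz":0,"rz":-46.46,"fingers":0},{"dx":0.3993,"dy":0.1241,"dz":0,"rz":-46.46,"fingers":0},{"dx":0.3993,"dy":0.1241,"dz":0,"rz":-46.46,"fingers":0},{"dx":0.3993,"dy":0.1241,"dz":0,"rz":-46.46,"fingers":0},{"dx":0.3993,"dy":0.1241,"dz":0,"rz":-46.46,"fingers":0}]'; python3 -c '
from h import *
go([487.3,320.9,240],33)'
```

```text
t 0.15 tcp [127.8 534.6 238.6] yaw -13.46 w 85.4 -> d [ 0.3993  0.1241 -0.0012] r [ 8.000e-02  3.000e-02 -4.646e+01]invalid input at $[0]: expected keys dx, dy, dz, rx, ry, rz, fingers
```

```bash
python3 -m creep '[{"dx":0.3993,"dy":0.1241,"dz":0,"rx":0,"ry":0,"rz":-46.46,"fingers":0},{"dx":0.3993,"dy":0.1241,"dz":0,"rx":0,"ry":0,"rz":-46.46,"fingers":0},{"dx":0.3993,"dy":0.1241,"dz":0,"rx":0,"ry":0,"rz":-46.46,"fingers":0},{"dx":0.3993,"dy":0.1241,"dz":0,"rx":0,"ry":0,"rz":-46.46,"fingers":0},{"dx":0.3993,"dy":0.1241,"dz":0,"rx":0,"ry":0,"rz":-46.46,"fingers":0},{"dx":0.3993,"dy":0.1241,"dz":0,"rx":0,"ry":0,"rz":-46.46,"fingers":0},{"dx":0.3993,"dy":0.1241,"dz":0,"rx":0,"ry":0,"rz":-46.46,"fingers":0},{"dx":0.3993,"dy":0.1241,"dz":0,"rx":0,"ry":0,"rz":-46.46,"fingers":0}]'; python3 -c '
from h import *
go([487.3,320.9,240],33)'
```

```text
t: 0.82
eef_pos: [0.3933, 0.3773, 0.2391]
tool_rot: [-3.009, -0.902, 0.001]
force: [0.4, 0.6, 0.4]
grip_width: 0.0855
gripper_force: 0.0
t 0.82 tcp [393.3 377.3 239.1] yaw 33.39 w 85.5 -> d [ 0.0475  0.0988 -0.0009] r [-0.01  0.02  0.39]
```

```bash
python3 -m creep '[{"dx":0.0475,"dy":0.0988,"dz":0,"rx":0,"ry":0,"rz":0.4,"fingers":0},{"dx":0.0475,"dy":0.0988,"dz":0,"rx":0,"ry":0,"rz":0.4,"fingers":0},{"dx":0.0475,"dy":0.0988,"dz":0,"rx":0,"ry":0,"rz":0.4,"fingers":0},{"dx":0.0475,"dy":0.0988,"dz":0,"rx":0,"ry":0,"rz":0.4,"fingers":0},{"dx":0.0475,"dy":0.0988,"dz":0,"rx":0,"ry":0,"rz":0.4,"fingers":0},{"dx":0.0475,"dy":0.0988,"dz":0,"rx":0,"ry":0,"rz":0.4,"fingers":0}]'; cat > w.py <<'E'
from h import *
def wrist(name):
    c=get_calibration("wrist"); p,d=grab_frame("wrist"); cv2.imwrite(f"pics/{name}.png",p[:,:,::-1]); np.savez(name+".npz",p=p,d=d)
    return c,p,cloud(c,d)
def comp(name,P,zl,zh,ctr,rad,op=3):
    with np.errstate(invalid="ignore"):
        m=((P[...,2]>zl)&(P[...,2]<zh)&(np.hypot(P[...,0]-ctr[0],P[...,1]-ctr[1])<rad)).astype(np.uint8)
    m=cv2.morphologyEx(m,cv2.MORPH_OPEN,np.ones((op,op)))
    Q=P[m>0]
    if len(Q)>4: print(name,len(Q),rect(Q),"z",np.round(np.median(Q[:,2])*1000,1))
    return m
E
python3 - <<'E'
from w import *
go([487.3,320.9,240],33)
c,p,P=wrist("w1"); k=(.487,.321)
comp("fin",P,.108,.13,k,.06); comp("skirt",P,.08,.13,k,.06); comp("stand",P,.018,.032,k,.08); comp("all",P,.018,.12,k,.08)
E
```

```text
t: 1.32
eef_pos: [0.4858, 0.3213, 0.2389]
tool_rot: [3.015, 0.881, -0.001]
force: [-0.7, 0.2, 0.2]
grip_width: 0.0854
gripper_force: 0.0
t 1.32 tcp [485.8 321.3 238.9] yaw 32.58 w 85.4 -> d [ 0.0011  0.0011 -0.0011] r [-0.01  0.05 -0.42]
fin 699 [490.3 321.6  29.9  13.3  32.8] z 115.6
skirt 2019 [490.  321.3  44.9  31.8  33.2] z 90.2
stand 4591 [490.1 321.2  95.8  75.2  33.1] z 25.5
all 6779 [490.1 321.2  95.8  75.2  33.1] z 26.0
```

View pics/w1.png

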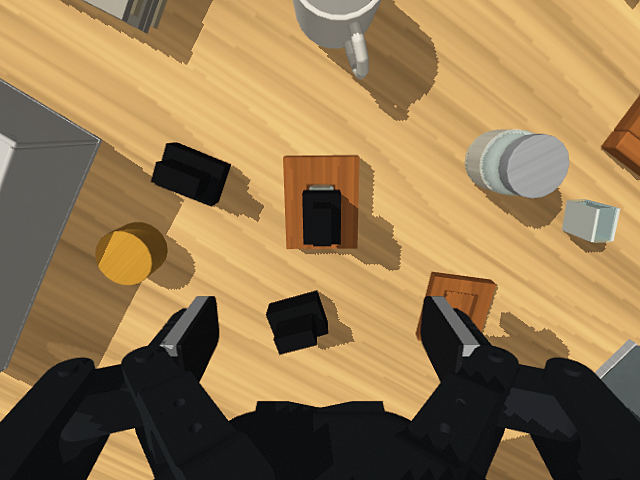

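The wrist view shows the stand at (321,202) with the cap fin at about (321,220). The fin is centred between the pads, whose midline is at about column 320. Descending to the fin.

```bash
python3 -c '
from h import *
go([489.3,321.2,100],33.1)'; python3 -m creep '[{"dx":0.0025,"dy":0.0018,"dz":0.04,"rx":0,"ry":0,"rz":-0.5,"fingers":0.3},{"dx":0.0025,"dy":0.0018,"dz":0.08,"rx":0,"ry":0,"rz":-0.5,"fingers":0.3},{"dx":0.0025,"dy":0.0018,"dz":0.11,"rx":0,"ry":0,"rz":-0.5,"fingers":0.3},{"dx":0.0025,"dy":0.0018,"dz":0.13,"rx":0,"ry":0,"rz":-0.5,"fingers":0.3},{"dx":0.0025,"dy":0.0018,"dz":0.138,"rx":0,"ry":0,"rz":-0.5,"fingers":0.3},{"dx":0.0025,"dy":0.0018,"dz":0.138,"rx":0,"ry":0,"rz":-0.5,"fingers":0.3}]';  python3 - <<'E'
from w import *
go([489.3,321.2,100],33.1)
c,p,P=wrist("w2"); k=(.489,.321)
comp("fin",P,.108,.13,k,.035); comp("skirt",P,.08,.13,k,.035); comp("stand",P,.018,.032,k,.08)
E
```

```text
t 1.37 tcp [485.4 321.7 239.1] yaw 32.64 w 85.4 -> d [0.0031 0.0025 0.1391] r [-0.01  0.03 -0.46]
t: 1.87
eef_pos: [0.4875, 0.3211, 0.0996]
tool_rot: [3.009, 0.897, -0.005]
force: [0.7, -0.4, 0.6]
grip_width: 0.0598
gripper_force: 0.0
t 1.87 tcp [487.5 321.1  99.6] yaw 33.19 w 59.8 -> d [ 0.0015  0.0009 -0.0004] r [0.04 0.21 0.09]
fin 4727 [489.9 321.5  67.1  31.4 -56.2] z 115.8
skirt 9860 [489.8 321.6  67.1  45.1 -57. ] z 106.4
stand 10809 [489.9 321.2  96.1  75.4  33. ] z 25.6
```

View pics/w2.png

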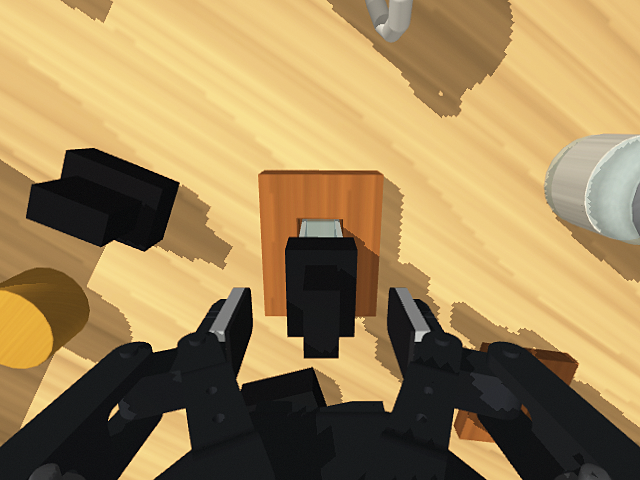

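The fin is at (322,325), midway between the pads at columns 250 and 388. Closing on it.

```bash
python3 -m creep '[{"dx":0.001,"dy":0.0005,"dz":0,"rx":0,"ry":0,"rz":0,"fingers":0.6},{"dx":0.001,"dy":0.0005,"dz":0,"rx":0,"ry":0,"rz":0,"fingers":0.8},{"dx":0.001,"dy":0.0005,"dz":0,"rx":0,"ry":0,"rz":0,"fingers":1},{"dx":0.001,"dy":0.0005,"dz":0,"rx":0,"ry":0,"rz":0,"fingers":1},{"dx":0.001,"dy":0.0005,"dz":0,"rx":0,"ry":0,"rz":0,"fingers":1},{"dx":0.001,"dy":0.0005,"dz":0,"rx":0,"ry":0,"rz":0,"fingers":1},{"dx":0.001,"dy":0.0005,"dz":0,"rx":0,"ry":0,"rz":0,"fingers":1},{"dx":0.001,"dy":0.0005,"dz":0,"rx":0,"ry":0,"rz":0,"fingers":1}]'; python3 -m creep '[{"dx":0,"dy":0,"dz":0,"rx":0,"ry":0,"rz":0,"fingers":1},{"dx":0,"dy":0,"dz":-0.006,"rx":0,"ry":0,"rz":0,"fingers":1},{"dx":0,"dy":0,"dz":-0.016,"rx":0,"ry":0,"rz":0,"fingers":1},{"dx":0,"dy":0,"dz":-0.03,"rx":0,"ry":0,"rz":0,"fingers":1},{"dx":0,"dy":0,"dz":-0.05,"rx":0,"ry":0,"rz":0,"fingers":1},{"dx":0,"dy":0,"dz":-0.07,"rx":0,"ry":0,"rz":0,"fingers":1},{"dx":0,"dy":0,"dz":-0.075,"rx":0,"ry":0,"rz":0,"fingers":1},{"dx":0,"dy":0,"dz":-0.075,"rx":0,"ry":0,"rz":0,"fingers":1}]'
python3 - <<'E'
from w import *
go([462.3,119.3,175],24.2)
c,p,P=wrist("w3"); k=(.489,.321)
comp("celltop",P,.075,.095,k,.035); comp("stand",P,.018,.032,k,.08); comp("skirtup",P,.155,.170,k,.035)
E
```

```text
t: 2.58
eef_pos: [0.4907, 0.322, 0.1027]
tool_rot: [-3.01, -0.895, -0.004]
force: [-2.1, 0.2, 6.3]
grip_width: 0.0128
gripper_force: 61.1
t: 3.25
eef_pos: [0.491, 0.3219, 0.1786]
tool_rot: [-3.01, -0.895, -0.006]
force: [-0.3, 1.0, -0.2]
grip_width: 0.0125
gripper_force: 60.2
t 3.25 tcp [491.  321.9 178.6] yaw 33.11 w 12.5 -> d [-0.1347  0.154   0.003 ] r [-0.05 -0.23  8.91]
celltop 801 [499.4 327.4  24.   14.3 -57.1] z 85.5
stand 5731 [490.3 321.4  94.9  75.2  33.2] z 25.6
skirtup 2163 [501.9 328.2  32.2  18.9 -56.5] z 165.4
```

View pics/w3.png

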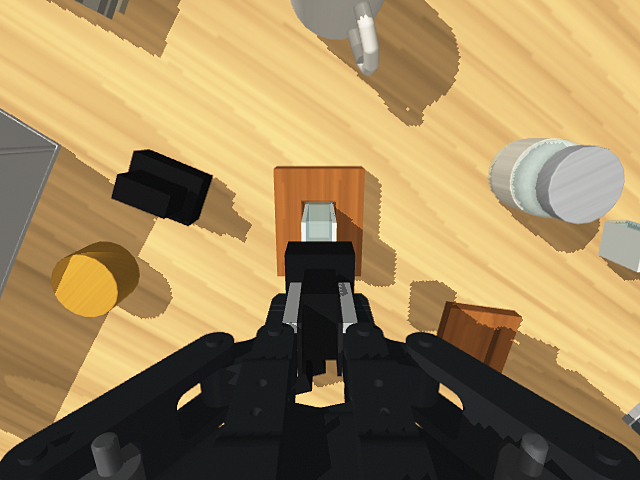

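The cap came off cleanly: the skirt front is at (320,260) and the bare cell is at (318,220) in the stand. Moving over the holder.

```bash
python3 -m creep '[{"dx":-0.1347,"dy":0.154,"dz":0,"rx":0,"ry":0,"rz":8.9,"fingers":1},{"dx":-0.1347,"dy":0.154,"dz":0,"rx":0,"ry":0,"rz":8.9,"fingers":1},{"dx":-0.1347,"dy":0.154,"dz":0,"rx":0,"ry":0,"rz":8.9,"fingers":1},{"dx":-0.1347,"dy":0.154,"dz":0,"rx":0,"ry":0,"rz":8.9,"fingers":1},{"dx":-0.1347,"dy":0.154,"dz":0,"rx":0,"ry":0,"rz":8.9,"fingers":1},{"dx":-0.1347,"dy":0.154,"dz":0,"rx":0,"ry":0,"rz":8.9,"fingers":1},{"dx":-0.1347,"dy":0.154,"dz":0,"rx":0,"ry":0,"rz":8.9,"fingers":1}]'
python3 - <<'E'
from w import *
go([462.3,119.3,175],24.2)
c,p,P=wrist("w4"); k=(.464,.120)
m=comp("holder",P,.010,.02,k,.065); comp("pocket",P,.0,.0075,k,.04); comp("skirtup",P,.155,.170,k,.035)
E
```

```text
t: 3.88
eef_pos: [0.4605, 0.1168, 0.1755]
tool_rot: [3.073, 0.654, -0.003]
force: [-0.1, 0.8, -0.3]
grip_width: 0.0126
gripper_force: 60.2
t 3.88 tcp [460.5 116.8 175.5] yaw 24.04 w 12.6 -> d [ 0.0027 -0.0016  0.0005] r [-0.01  0.1  -0.16]
holder 3955 [464.9 118.4  84.6  72.2  24.5] z 14.5
pocket 2502 [460.1 127.1  59.9  51.3 -65.5] z 4.6
skirtup 2113 [472.  121.3  32.1  18.7 -65.8] z 162.3
```

View pics/w4.png

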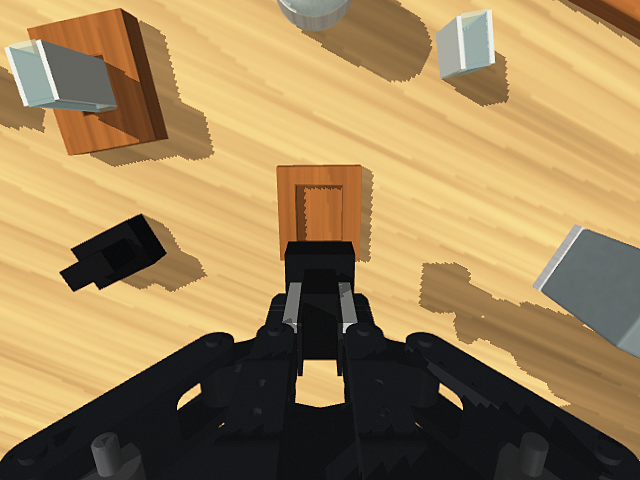

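Holder at (320,210), pocket visible and unobstructed. The bare cell still stands in its slot at upper left. Align and descend.

```bash
python3 -c '
from h import *
go([465,119.1,48],24.3)'; python3 -m creep '[{"dx":0.005,"dy":-0.0003,"dz":0,"rx":0,"ry":0,"rz":-0.3,"fingers":1},{"dx":0.005,"dy":-0.0003,"dz":0.03,"rx":0,"ry":0,"rz":-0.3,"fingers":1},{"dx":0.005,"dy":-0.0003,"dz":0.06,"rx":0,"ry":0,"rz":-0.3,"fingers":1},{"dx":0.005,"dy":-0.0003,"dz":0.09,"rx":0,"ry":0,"rz":-0.3,"fingers":1},{"dx":0.005,"dy":-0.0003,"dz":0.105,"rx":0,"ry":0,"rz":-0.3,"fingers":1},{"dx":0.005,"dy":-0.0003,"dz":0.11,"rx":0,"ry":0,"rz":-0.3,"fingers":1},{"dx":0.005,"dy":-0.0003,"dz":0.11,"rx":0,"ry":0,"rz":-0.3,"fingers":1}]'
python3 - <<'E'
from w import *
go([465,119.1,39],24.3)
c,p,P=wrist("w5"); k=(.464,.120)
m=comp("holder",P,.010,.018,k,.065); comp("skirtup",P,.04,.056,k,.038)
E
```

```text
t 3.93 tcp [460.9 118.  175.5] yaw 24.12 w 12.6 -> d [0.0044 0.0006 0.1275] r [-0.01  0.08 -0.18]
t: 4.52
eef_pos: [0.4654, 0.1215, 0.0648]
tool_rot: [3.068, 0.669, -0.005]
force: [-0.2, -0.5, 0.7]
grip_width: 0.0124
gripper_force: 60.1
t 4.52 tcp [465.4 121.5  64.8] yaw 24.59 w 12.4 -> d [-0.0013  0.002   0.0258] r [0.03 0.2  0.29]
holder 8270 [467.3 119.5  79.6  72.7  24.3] z 14.6
skirtup 2217 [477.  126.2  32.2  18.8 -65.4] z 51.5
```

View pics/w5.png

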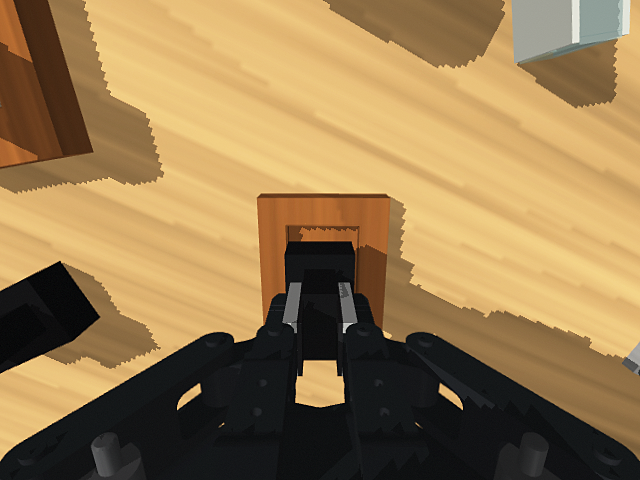

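The cap skirt (320,262) is about 2 mm left of the pocket's middle. I'll correct that and lower it.

```bash
python3 -m creep '[{"dx":-0.0012,"dy":0.0021,"dz":0,"rx":0,"ry":0,"rz":0,"fingers":1},{"dx":-0.0012,"dy":0.0021,"dz":0.005,"rx":0,"ry":0,"rz":0,"fingers":1},{"dx":-0.0012,"dy":0.0021,"dz":0.012,"rx":0,"ry":0,"rz":0,"fingers":1},{"dx":-0.0012,"dy":0.0021,"dz":0.018,"rx":0,"ry":0,"rz":0,"fingers":1},{"dx":-0.0012,"dy":0.0021,"dz":0.023,"rx":0,"ry":0,"rz":0,"fingers":1},{"dx":-0.0012,"dy":0.0021,"dz":0.025,"rx":0,"ry":0,"rz":0,"fingers":1},{"dx":-0.0012,"dy":0.0021,"dz":0.027,"rx":0,"ry":0,"rz":0,"fingers":1},{"dx":-0.0012,"dy":0.0021,"dz":0.027,"rx":0,"ry":0,"rz":0,"fingers":1}]'
python3 - <<'E'
from w import *
go([465,119.1,39],24.3)
c,p,P=wrist("w6"); k=(.464,.120)
m=comp("holder",P,.010,.018,k,.065); comp("skirtup",P,.02,.03,k,.038)
E
```

```text
t: 5.23
eef_pos: [0.4655, 0.1185, 0.0389]
tool_rot: [3.07, 0.667, -0.001]
force: [-0.3, 0.7, -1.0]
grip_width: 0.0125
gripper_force: 60.2
t 5.23 tcp [465.5 118.5  38.9] yaw 24.5 w 12.5 -> d [-0.0002 -0.0007 -0.0001] r [0.   0.04 0.2 ]
holder 10618 [471.1 121.3  72.5  70.9 -65.4] z 14.6
skirtup 1912 [477.1 123.1  32.1  18.8 -65.6] z 25.7
```

```bash
python3 -m creep '[{"dx":0,"dy":0,"dz":0.001,"rx":0,"ry":0,"rz":0,"fingers":1},{"dx":0,"dy":0,"dz":0.0015,"rx":0,"ry":0,"rz":0,"fingers":1},{"dx":0,"dy":0,"dz":0.0015,"rx":0,"ry":0,"rz":0,"fingers":1},{"dx":0,"dy":0,"dz":0.0015,"rx":0,"ry":0,"rz":0,"fingers":1}]'
```

```text
t: 5.62
eef_pos: [0.4658, 0.1187, 0.0379]
tool_rot: [-3.07, -0.667, -0.0]
force: [0.9, -0.3, -1.0]
grip_width: 0.0125
gripper_force: 60.2
```

```bash
python3 -m creep '[{"dx":0,"dy":0,"dz":0.001,"rx":0,"ry":0,"rz":0,"fingers":1},{"dx":0,"dy":0,"dz":0.001,"rx":0,"ry":0,"rz":0,"fingers":1},{"dx":0,"dy":0,"dz":0.0015,"rx":0,"ry":0,"rz":0,"fingers":1},{"dx":0,"dy":0,"dz":0.0015,"rx":0,"ry":0,"rz":0,"fingers":1}]'; python3 - <<'E'
from w import *
go([465,119.1,39],24.3)
c,p,P=wrist("w7"); k=(.464,.120)
comp("skirtup",P,.02,.03,k,.038)
E
```

```text
t: 5.95
eef_pos: [0.4659, 0.1187, 0.0376]
tool_rot: [3.07, 0.667, 0.001]
force: [-4.3, -0.2, 11.0]
grip_width: 0.0129
gripper_force: 61.9
t 5.95 tcp [465.9 118.7  37.6] yaw 24.53 w 12.9 -> d [-0.0007 -0.0007 -0.0014] r [ 0.02 -0.05  0.23]
skirtup 1913 [477.4 123.4  32.2  18.7 -65.5] z 24.5
```

Seated: 11 N of contact and the skirt top at about 24 mm. Release, retreat, check.

```bash
python3 -m creep '[{"dx":0,"dy":0,"dz":-0.001,"rx":0,"ry":0,"rz":0,"fingers":0.8},{"dx":0,"dy":0,"dz":-0.001,"rx":0,"ry":0,"rz":0,"fingers":0.6},{"dx":0,"dy":0,"dz":-0.001,"rx":0,"ry":0,"rz":0,"fingers":0.5},{"dx":0,"dy":0,"dz":-0.001,"rx":0,"ry":0,"rz":0,"fingers":0.5},{"dx":0,"dy":0,"dz":-0.03,"rx":0,"ry":0,"rz":0,"fingers":0.4},{"dx":0,"dy":0,"dz":-0.07,"rx":0,"ry":0,"rz":0,"fingers":0.3},{"dx":0,"dy":0,"dz":-0.11,"rx":0,"ry":0,"rz":0,"fingers":0.3},{"dx":0,"dy":0,"dz":-0.15,"rx":0,"ry":0,"rz":0,"fingers":0.3}]'; python3 - <<'E'
from w import *
go([490,321.5,188],33.1)
c,p,P=wrist("w8"); k=(.464,.120)
comp("skirtup",P,.02,.055,k,.038);comp("fin",P,.04,.06,k,.03);comp("holder",P,.01,.06,k,.065)
E
```

```text
t: 6.67
eef_pos: [0.4652, 0.1183, 0.1879]
tool_rot: [3.07, 0.667, -0.001]
force: [2.0, -0.2, 0.5]
grip_width: 0.0599
gripper_force: 0.0
t 6.67 tcp [465.2 118.3 187.9] yaw 24.51 w 59.9 -> d [ 0.1068 -0.1746 -0.0003] r [ 0.01  0.05 -8.59]
skirtup 1809 [465.8 118.1  44.   31.7  25.2] z 25.2
fin 647 [465.8 117.9  30.1  13.8  24.4] z 50.5
holder 6680 [465.  118.4  84.4  72.1  24.5] z 14.9
```

View pics/w8.png

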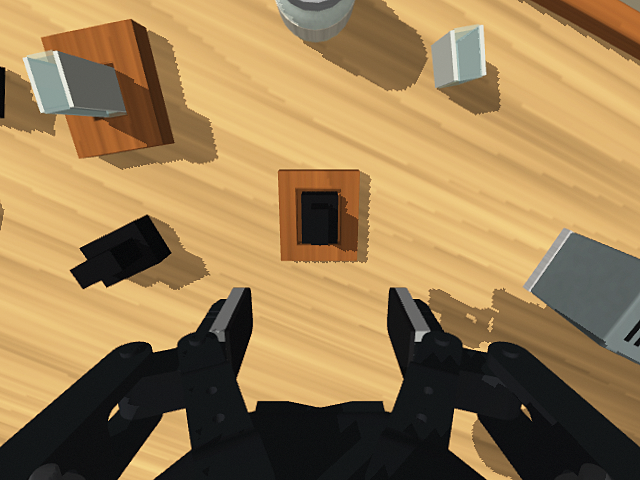

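The cap lies centred and level in the pocket at (320,216), with its fin top at 50 mm. Back to the cell.

```bash
python3 -m creep '[{"dx":0.1068,"dy":-0.1746,"dz":0,"rx":0,"ry":0,"rz":-8.6,"fingers":0.3},{"dx":0.1068,"dy":-0.1746,"dz":0,"rx":0,"ry":0,"rz":-8.6,"fingers":0.3},{"dx":0.1068,"dy":-0.1746,"dz":0,"rx":0,"ry":0,"rz":-8.6,"fingers":0.3},{"dx":0.1068,"dy":-0.1746,"dz":0,"rx":0,"ry":0,"rz":-8.6,"fingers":0.3},{"dx":0.1068,"dy":-0.1746,"dz":0,"rx":0,"ry":0,"rz":-8.6,"fingers":0.3},{"dx":0.1068,"dy":-0.1746,"dz":0,"rx":0,"ry":0,"rz":-8.6,"fingers":0.3},{"dx":0.1068,"dy":-0.1746,"dz":0,"rx":0,"ry":0,"rz":-8.6,"fingers":0.3},{"dx":0.1068,"dy":-0.1746,"dz":0,"rx":0,"ry":0,"rz":-8.6,"fingers":0.3}]'; python3 - <<'E'
from w import *
c,p,P=wrist("w9"); k=(.490,.321)
comp("cell",P,.07,.1,k,.038);comp("stand",P,.018,.032,k,.08)
go([490,321.2,50],33.1)
E
```

```text
t: 7.38
eef_pos: [0.4902, 0.3216, 0.1857]
tool_rot: [3.011, 0.895, -0.002]
force: [-0.2, -0.1, 0.2]
grip_width: 0.0595
gripper_force: 0.0
cell 1772 [490.4 321.6  36.2  24.   32.8] z 85.5
stand 6919 [490.3 321.4  95.3  75.3  33. ] z 25.6
t 7.43 tcp [490.4 321.1 186.1] yaw 33.08 w 60.1 -> d [-0.0002 -0.0004  0.1361] r [ 0.02  0.03 -0.02]
```

```bash
python3 -m creep '[{"dx":0.0003,"dy":-0.0004,"dz":0.03,"rx":0,"ry":0,"rz":0.2,"fingers":0.3},{"dx":0.0003,"dy":-0.0004,"dz":0.06,"rx":0,"ry":0,"rz":0.2,"fingers":0.3},{"dx":0.0003,"dy":-0.0004,"dz":0.09,"rx":0,"ry":0,"rz":0.2,"fingers":0.3},{"dx":0.0003,"dy":-0.0004,"dz":0.12,"rx":0,"ry":0,"rz":0.2,"fingers":0.3},{"dx":0.0003,"dy":-0.0004,"dz":0.134,"rx":0,"ry":0,"rz":0.2,"fingers":0.3},{"dx":0.0003,"dy":-0.0004,"dz":0.134,"rx":0,"ry":0,"rz":0.2,"fingers":0.3},{"dx":0.0003,"dy":-0.0004,"dz":0.134,"rx":0,"ry":0,"rz":0.2,"fingers":0.3}]'; python3 - <<'E'
from w import *
go([490.4,321.6,52],32.8)
E
python3 -m creep '[{"dx":0,"dy":0,"dz":0,"rx":0,"ry":0,"rz":0,"fingers":0.5},{"dx":0,"dy":0,"dz":0,"rx":0,"ry":0,"rz":0,"fingers":0.6},{"dx":0,"dy":0,"dz":0,"rx":0,"ry":0,"rz":0,"fingers":0.7},{"dx":0,"dy":0,"dz":0,"rx":0,"ry":0,"rz":0,"fingers":0.8},{"dx":0,"dy":0,"dz":0,"rx":0,"ry":0,"rz":0,"fingers":1},{"dx":0,"dy":0,"dz":0,"rx":0,"ry":0,"rz":0,"fingers":1},{"dx":0,"dy":0,"dz":0,"rx":0,"ry":0,"rz":0,"fingers":1},{"dx":0,"dy":0,"dz":0,"rx":0,"ry":0,"rz":0,"fingers":1}]'
```

```text
t: 8.02
eef_pos: [0.4907, 0.3211, 0.0526]
tool_rot: [3.013, 0.888, -0.001]
force: [1.1, -0.5, 0.2]
grip_width: 0.0596
gripper_force: 0.0
t 8.02 tcp [490.7 321.1  52.6] yaw 32.85 w 59.6 -> d [ 0.     -0.0006  0.0006] r [0.04 0.03 0.05]
t: 8.68
eef_pos: [0.4914, 0.323, 0.054]
tool_rot: [-3.012, -0.89, -0.004]
force: [-1.1, -0.4, 7.3]
grip_width: 0.0231
gripper_force: 59.4
```

```bash
python3 -m creep '[{"dx":0,"dy":0,"dz":-0.005,"rx":0,"ry":0,"rz":0,"fingers":1},{"dx":0,"dy":0,"dz":-0.015,"rx":0,"ry":0,"rz":0,"fingers":1},{"dx":0,"dy":0,"dz":-0.03,"rx":0,"ry":0,"rz":0,"fingers":1},{"dx":0,"dy":0,"dz":-0.055,"rx":0,"ry":0,"rz":0,"fingers":1},{"dx":0,"dy":0,"dz":-0.085,"rx":0,"ry":0,"rz":0,"fingers":1},{"dx":0,"dy":0,"dz":-0.115,"rx":0,"ry":0,"rz":0,"fingers":1},{"dx":0,"dy":0,"dz":-0.13,"rx":0,"ry":0,"rz":0,"fingers":1},{"dx":0,"dy":0,"dz":-0.13,"rx":0,"ry":0,"rz":0,"fingers":1}]'; python3 - <<'E'
from w import *
go([511,-245.6,180],-91.4)
s=sense();c,p,P=wrist("w10"); k=s["eef_pos"][:2]
comp("cell",P,.19,.24,k,.035,1);comp("cellall",P,.11,.24,k,.035,1)
E
```

```text
t: 9.35
eef_pos: [0.4922, 0.3235, 0.1876]
tool_rot: [-3.01, -0.89, -0.012]
force: [0.0, 0.1, -0.8]
grip_width: 0.0233
gripper_force: 58.8
t 9.35 tcp [492.2 323.5 187.6] yaw 32.93 w 23.3 -> d [-0.2936  0.4879  0.0048] r [ -0.55  -0.23 124.33]
cell 16869 [490.5 322.4  69.9  38.2 -57.1] z 219.4
cellall 18789 [490.5 322.4  69.9  38.2 -57.1] z 219.2
```

View pics/w10.png

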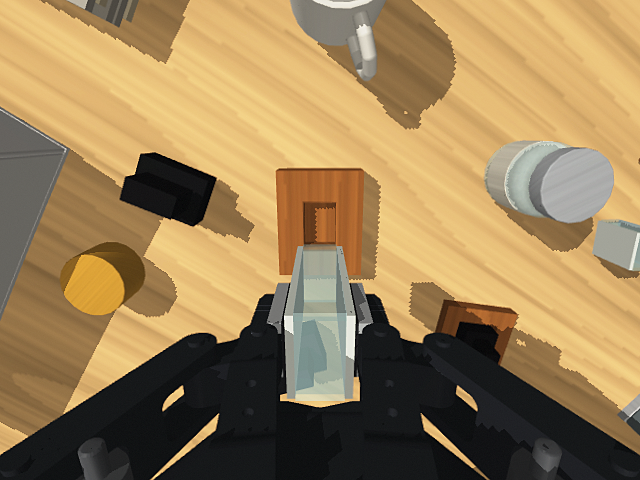

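The cell is held by its frosted sides, with the pads at columns 283 and 362 and its top at (320,360). The slot is empty. Carrying it over the photometer.

```bash
python3 -m creep '[{"dx":-0.2936,"dy":0.4879,"dz":0,"rx":0,"ry":0,"rz":124.3,"fingers":1},{"dx":-0.2936,"dy":0.4879,"dz":0,"rx":0,"ry":0,"rz":124.3,"fingers":1},{"dx":-0.2936,"dy":0.4879,"dz":0,"rx":0,"ry":0,"rz":124.3,"fingers":1},{"dx":-0.2936,"dy":0.4879,"dz":0,"rx":0,"ry":0,"rz":124.3,"fingers":1},{"dx":-0.2936,"dy":0.4879,"dz":0,"rx":0,"ry":0,"rz":124.3,"fingers":1},{"dx":-0.2936,"dy":0.4879,"dz":0,"rx":0,"ry":0,"rz":124.3,"fingers":1},{"dx":-0.2936,"dy":0.4879,"dz":0,"rx":0,"ry":0,"rz":124.3,"fingers":1},{"dx":-0.2936,"dy":0.4879,"dz":0,"rx":0,"ry":0,"rz":124.3,"fingers":1}]'; python3 - <<'E'
from w import *
go([511,-245.6,188],-91.4)
E
```

```text
t: 10.07
eef_pos: [0.5, -0.0128, 0.1812]
tool_rot: [3.068, -0.673, -0.004]
force: [0.8, -0.2, -1.1]
grip_width: 0.0235
gripper_force: 59.0
t 10.07 tcp [500.  -12.8 181.2] yaw -24.73 w 23.5 -> d [ 0.1074  0.2069 -0.0068] r [ 0.13  0.08 66.67]
```

```bash
python3 -m creep '[{"dx":0.1074,"dy":0.2069,"dz":-0.006,"rx":0,"ry":0,"rz":66.7,"fingers":1},{"dx":0.1074,"dy":0.2069,"dz":-0.006,"rx":0,"ry":0,"rz":66.7,"fingers":1},{"dx":0.1074,"dy":0.2069,"dz":-0.006,"rx":0,"ry":0,"rz":66.7,"fingers":1},{"dx":0.1074,"dy":0.2069,"dz":-0.006,"rx":0,"ry":0,"rz":66.7,"fingers":1},{"dx":0.1074,"dy":0.2069,"dz":-0.006,"rx":0,"ry":0,"rz":66.7,"fingers":1},{"dx":0.1074,"dy":0.2069,"dz":-0.006,"rx":0,"ry":0,"rz":66.7,"fingers":1},{"dx":0.1074,"dy":0.2069,"dz":-0.006,"rx":0,"ry":0,"rz":66.7,"fingers":1},{"dx":0.1074,"dy":0.2069,"dz":-0.006,"rx":0,"ry":0,"rz":66.7,"fingers":1}]';python3 -m creep '[{"dx":0,"dy":0,"dz":0,"rx":0,"ry":0,"rz":0,"fingers":1}]'; python3 - <<'E'
from w import *
go([511,-245.6,188],-91.4)
E
```

```text
t: 10.73
eef_pos: [0.5125, -0.2451, 0.1863]
tool_rot: [2.366, -2.065, -0.006]
force: [-0.2, 1.1, -1.2]
grip_width: 0.0232
gripper_force: 59.1
t: 10.82
eef_pos: [0.5127, -0.244, 0.1866]
tool_rot: [2.37, -2.061, -0.005]
force: [0.5, 0.8, -1.8]
grip_width: 0.0235
gripper_force: 59.1
t 10.82 tcp [ 512.7 -244.   186.6] yaw -82.03 w 23.5 -> d [ 0.0014  0.0019 -0.0014] r [0.18 0.08 9.37]
```

```bash
python3 -m creep '[{"dx":0.0014,"dy":0.0019,"dz":0,"rx":0.15,"ry":0,"rz":5,"fingers":1},{"dx":0.0014,"dy":0.0019,"dz":0,"rx":0.15,"ry":0,"rz":9.4,"fingers":1},{"dx":0.0014,"dy":0.0019,"dz":0,"rx":0.15,"ry":0,"rz":9.4,"fingers":1},{"dx":0.0014,"dy":0.0019,"dz":0,"rx":0.15,"ry":0,"rz":9.4,"fingers":1}]'; python3 - <<'E'
from w import *
c,p,P=wrist("w11"); go([511,-245.6,188],-91.4)
for n,k in (("front",(.508,-.357)),("back",(.513,-.134))):
    comp(n,P,.1,.11,k,.07)
comp("cell",P,.21,.24,(.511,-.2456),.03); comp("base",P,.008,.014,(.511,-.27),.07)
ct=get_calibration("top"); p,d=grab_frame("top"); np.savez("top2.npz",p=p,d=d); Q=cloud(ct,d)
comp("T front",Q,.099,.115,(.508,-.357),.065); comp("T back",Q,.099,.115,(.513,-.134),.065)
E
```

```text
t: 11.15
eef_pos: [0.5117, -0.2448, 0.1877]
tool_rot: [-2.205, 2.235, -0.001]
force: [-1.2, -0.9, -0.4]
grip_width: 0.0234
gripper_force: 59.1
t 11.2 tcp [ 511.8 -244.9  187.8] yaw -90.8 w 23.2 -> d [ 0.0007  0.0008 -0.0002] r [-0.1   0.03  0.6 ]
front 13580 [ 510.8 -358.2   70.7   60.3   -1.5] z 105.7
back 534 [ 514.1 -130.2   60.7   27.9   -0.9] z 105.7
cell 11448 [ 510.8 -242.8   59.3   37.7   -0.8] z 219.5
base 7328 [ 513.1 -266.7  122.9   70.3   88.7] z 10.6
T front 248 [ 490.  -357.    57.5   34.   -87.7] z 105.0
```

View pics/w11.png

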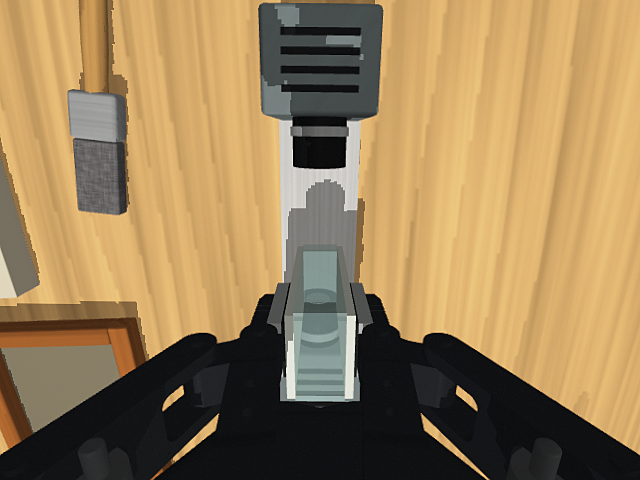

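The front housing is at (321,60), its barrel face at (320,167), and the cell top spans rows ~315–400. Now I'll measure the cell top relative to the beam.

```bash
python3 - <<'E'
from w import *
s=sense(); c=get_calibration("wrist"); z=np.load("w11.npz"); p=z["p"]; P=cloud(c,z["d"])
sub=P[300:415,275:365].reshape(-1,3); m=(sub[:,2]>.216)&(sub[:,2]<.2225)
Q=sub[m]; A=np.c_[Q[:,:2]-Q[:,:2].mean(0),np.ones(len(Q))]; k=np.linalg.lstsq(A,Q[:,2],rcond=None)[0]
print("n",len(Q),rect(Q),"slopes deg",np.round(np.degrees(k[:2]),2),"z",k[2])
R0=R.from_rotvec(s["tool_rot"]).as_matrix(); L=(Q-s["eef_pos"])@R0; print("tool frame x,y pct",np.round(np.percentile(L[:,:2],[1,50,99],axis=0)*1000,1))
for r in range(306,408,3): print(r, "".join("%4d"%p[r,q].mean() for q in (286,290,294,300,320,345,349,353,357)), np.round(P[r,320,2]*1000,1),np.round(P[r,290,2]*1000,1))
# barrel: top z > .09, front
for zl,zh in((.094,.1),):
    comp("barrel",P,zl,zh,(.512,-.30),.035)
E
```

```text
n 7004 [ 513.  -242.9   37.6   30.8   87.8] slopes deg [0.11 0.93] z 0.21933964963814445
tool frame x,y pct [[-19.5 -14.4]
 [  0.7  -0.5]
 [ 16.2  12.9]]
306  119 108 103 105  72  94 106 114  82 214.2 213.3
309  114 107 105 105  71  90 107 111  82 217.2 214.8
312  110 108  95  95  68  83 107 110  88 219.2 216.5
315  113 111 164 163 119 147 127 128  44 218.6 219.8
318  136 134 141 142 118 130 223 223  15 219.1 219.7
321  137 133 167 164 118 144 222 225   9 218.9 219.6
324  137 134 164 164 119 144 223 225  23 220.1 220.1
327  136 134 165 165 119 144 222 226  24 220.0 nan
330  138 134 166 166 119 144 223 227  26 219.5 219.3
333  137 134 162 166 117 143 223 229  43 219.2 219.2
336  138 134 161 160 167 145 224 229  32 220.5 219.1
339  138 129 160 158 163 145 224 230  34 219.8 219.4
342  136 229 158 144 140 145 224 231  33 219.5 219.6
345  136 225 158 134 118 148 224 231  33 219.0 219.2
348  136 226 158 129 131 150 224 232  34 220.0 219.7
351  133 226 159 131 133 151 223 234  32 219.6 219.4
354  124 226 180 140 140 153 225 231  27 220.0 219.7
357  125 226 182 153 152 157 224 230  28 219.1 
[... 209 characters left out ...]
.3 219.8
372  246 226 214 121 121 185 224 227 150 218.9 218.7
375  182 227 221 153 154 184 225 226 198 219.0 219.7
378  208 226 223 155 154 203 225 222 132 219.2 219.7
381  174 226 213 121 120 203 225 220 130 218.8 221.1
384  174 227 237 126 126 205 225 193 127 220.1 219.0
387  146 226 237 154 154 222 225 192 127 219.4 219.8
390  142 227 237 147 148 220 225 193 126 219.3 219.6
393  143 226 238 124 124 224 225 166 128 220.1 219.7
396  112 227 235 179 179 221 224 164 127 218.9 220.0
399  128 116 114 175 176 110 115 127 130 219.9 105.0
402    8   6   8  11   5   1   4  10  10 106.8 254.2
405   17  18  17  16  28  18  17  15  18 105.4 254.1
barrel 1798 [ 511.9 -312.4   31.7   28.4   88.7] z 97.7
```

```bash
python3 - <<'E'
from w import *
s=sense(); c=get_calibration("wrist"); p=np.load("w11.npz")["p"].astype(int).mean(2)
for r in (320,340,360,380,395): print(r,p[r,278:300].astype(int),p[r,344:364].astype(int))
E=onplane(c,[(320,313.5),(320,401)],.2192)*1000; print(E, E.mean(0))
F=onplane(c,[(320,315),(320,398.5)],.2192)*1000; print(F, F.mean(0))
print(np.round(s["eef_pos"]*1000,1))
E
```

```text
320 [ 79  80  86  69   8   0 108 143 135 134 135 134 134 132 132 139 139 140
 140 139 138 139] [132 128 136 236 225 223 223 223 223 223 234 248   0   5  49  86  80  79
  79  79]
340 [ 18  17  19  16  19  14   0 148 138 128 147 143 142 139 134 225 158 162
 163 163 162 166] [145 147 198 230 225 223 223 223 224 230 234  58  24  33  15  13  17  16
  15  18]
360 [ 19  16  14  18  15  16  10  24 125 240 230 227 226 227 227 235 182 160
 160 164 155 151] [145 160 236 226 224 224 224 225 228 230 157  13  29  23  14  15  17  17
  14  14]
380 [ 17  11  49 126 131 125 124 115 173 231 229 227 227 227 227 231 222 164
 159 123 122 122] [155 204 231 226 225 225 224 225 230 219 111 123 127 130 120  44   9  12
  13  15]
395 [ 13   0 120 134 128 128 127 123 112 227 232 227 226 228 227 229 236 179
 122 122 125 121] [138 223 228 225 224 225 226 228 224 163 119 125 127 128 133 110   0  11
  14  18]
[[ 512.17360297 -260.40619524  219.2       ]
 [ 512.67955325 -224.31200059  219.2       ]] [ 512.42657811 -242.35909792  219.2       ]
[[ 512.18151908 -259.841954    219.2       ]
 [ 512.66369921 -225.44391888  219.2       ]] [ 512.42260914 -242.64293644  219.2       ]
[ 511.9 -244.9  188. ]
```

```bash
python3 -m creep '[{"dx":0.0034,"dy":-0.0012,"dz":0,"rx":-0.1,"ry":0,"rz":0.6,"fingers":1},{"dx":0.0034,"dy":-0.0012,"dz":0.02,"rx":-0.1,"ry":0,"rz":0.6,"fingers":1},{"dx":0.0034,"dy":-0.0012,"dz":0.045,"rx":-0.1,"ry":0,"rz":0.6,"fingers":1},{"dx":0.0034,"dy":-0.0012,"dz":0.07,"rx":-0.1,"ry":0,"rz":0.6,"fingers":1},{"dx":0.0034,"dy":-0.0012,"dz":0.09,"rx":-0.1,"ry":0,"rz":0.6,"fingers":1},{"dx":0.0034,"dy":-0.0012,"dz":0.1,"rx":-0.1,"ry":0,"rz":0.6,"fingers":1},{"dx":0.0034,"dy":-0.0012,"dz":0.1014,"rx":-0.1,"ry":0,"rz":0.6,"fingers":1},{"dx":0.0034,"dy":-0.0012,"dz":0.1014,"rx":-0.1,"ry":0,"rz":0.6,"fingers":1}]'
python3 -m creep '[{"dx":0,"dy":0,"dz":0,"rx":0,"ry":0,"rz":0,"fingers":1},{"dx":0,"dy":0,"dz":0,"rx":0,"ry":0,"rz":0,"fingers":1}]' >/dev/null
cat > fin.py <<'E'
from w import *
import sys
s=sense(); c=get_calibration("wrist"); z=wrist(sys.argv[1]); P=z[2]; p=z[1].astype(int).mean(2)
go([513,-248.3,86.6],-91.4,s)
comp("front",P,.1,.11,(.512,-.358),.06); comp("base",P,.008,.014,(.512,-.27),.07); comp("barrel",P,.094,.1015,(.512,-.31),.035)
Q=P[330:397,287:354].reshape(-1,3); Q=Q[(Q[:,2]>.113)&(Q[:,2]<.124)]; A=np.c_[Q[:,:2]-Q[:,:2].mean(0),np.ones(len(Q))]; k=np.linalg.lstsq(A,Q[:,2],rcond=None)[0]
print("top slopes",np.round(np.degrees(k),2)[:2],"z",k[2])
print("col320",[(r,int(p[r,320])) for r in list(range(308,320))+list(range(394,406))])
print("row360",p[360,280:292].astype(int),p[360,348:360].astype(int))
print(onplane(c,[(320,313.5),(320,401),(320.2,357)],k[2])*1000)
E
python3 fin.py w12
```

```text
t: 11.92
eef_pos: [0.5136, -0.2489, 0.0871]
tool_rot: [-2.189, 2.253, -0.001]
force: [0.4, -0.1, -0.8]
grip_width: 0.0238
gripper_force: 59.1
t 12.08 tcp [ 514.5 -249.1   88.5] yaw -91.66 w 23.3 -> d [-0.0007  0.0015  0.0019] r [-0.21 -0.04 -0.26]
front 25323 [ 511.2 -344.9   70.7   33.9   -1.4] z 105.7
base 8657 [ 512.9 -273.4  109.7   70.4   88.6] z 10.6
barrel 5839 [ 511.8 -312.1   32.    28.2   88.5] z 97.7
top slopes [ 0.05 -0.15] z 0.12012169782833189
col320 [(308, 114), (309, 113), (310, 114), (311, 113), (312, 106), (313, 164), (314, 164), (315, 163), (316, 154), (317, 142), (318, 142), (319, 143), (394, 134), (395, 134), (396, 133), (397, 133), (398, 132), (399, 137), (400, 140), (401, 58), (402, 66), (403, 68), (404, 68), (405, 69)]
row360 [ 16  17  19  18  25  65 253 240 235 235 234 234] [233 233 233 233 235 242 189  12  24  18  14  13]
[[ 514.53136807 -264.67045389  120.12169783]
 [ 515.5414336  -228.73218792  120.12169783]
 [ 514.94008981 -247.65024371  120.12169783]]
```

```bash
python3 -m creep '[{"dx":-0.001,"dy":0.0015,"dz":0.002,"rx":0,"ry":0,"rz":-0.1,"fingers":1},{"dx":-0.001,"dy":0.0015,"dz":0.002,"rx":0,"ry":0,"rz":-0.1,"fingers":1},{"dx":-0.001,"dy":0.0015,"dz":0.002,"rx":0,"ry":0,"rz":-0.1,"fingers":1},{"dx":-0.001,"dy":0.0015,"dz":0.002,"rx":0,"ry":0,"rz":-0.1,"fingers":1},{"dx":-0.001,"dy":0.0015,"dz":0.002,"rx":0,"ry":0,"rz":-0.1,"fingers":1},{"dx":-0.001,"dy":0.0015,"dz":0.002,"rx":0,"ry":0,"rz":-0.1,"fingers":1}]'
python3 fin.py w13; python3 fin.py w14
```

```text
t: 12.63
eef_pos: [0.512, -0.2477, 0.0849]
tool_rot: [-2.19, 2.251, -0.001]
force: [0.1, 0.4, -1.2]
grip_width: 0.023
gripper_force: 59.1
t 12.63 tcp [ 512.  -247.7   84.9] yaw -91.58 w 23.0 -> d [ 0.0006 -0.001  -0.0017] r [-0.05  0.01 -0.18]
front 25007 [ 511.3 -343.6   70.3   31.3   -1.7] z 105.7
base 8981 [ 512.8 -273.6  109.4   70.4   88.7] z 10.6
barrel 6245 [ 512.  -312.1   32.2   28.4   88.7] z 97.7
top slopes [ 0.1  -0.14] z 0.11654446093502743
col320 [(308, 112), (309, 112), (310, 113), (311, 110), (312, 105), (313, 163), (314, 161), (315, 160), (316, 152), (317, 142), (318, 142), (319, 144), (394, 136), (395, 132), (396, 134), (397, 133), (398, 133), (399, 136), (400, 141), (401, 57), (402, 66), (403, 68), (404, 67), (405, 70)]
row360 [ 18  16  18  35  25  63 253 241 235 234 235 235] [233 233 233 234 236 242 189  12  33  27  14  15]
[[ 512.12517933 -263.32523908  116.54446094]
 [ 513.08813691 -227.36842142  116.54446094]
 [ 512.51153502 -246.29878653  116.54446094]]
t 12.68 tcp [ 512.1 -247.6   84.9] yaw -91.58 w 23.1 -> d [ 0.0006 -0.001  -0.0017] r [-0.05  0.01 -0.18]
front 25019 [ 511.2 -343.5   70.6   31.    -1.7] z 105.7
base 8990 [ 513.  -273.6  109.3   70.6   88.5] z 10.6
barrel 6274 [ 511.8 -312.1   32.2   28.    88.4] z 97.7
top slopes [ 0.11 -0.19] z 0.11651410212965344
col320 [(308, 111), (309, 112), (310, 113), (311, 111), (312, 103), (313, 163), (314, 161), (315, 160), (316, 152), (317, 142), (318, 144), (319, 143), (394, 135), (395, 133), (396, 134), (397, 134), (398, 134), (399, 137), (400, 142), (401, 58), (402, 65), (403, 69), (404, 69), (405, 71)]
row360 [ 20  17  19  37  23  64 253 241 236 235 235 235] [233 233 233 232 236 242 190  11  32  26  15  15]
[[ 512.11849722 -263.32172212  116.51410213]
 [ 513.08197003 -227.36285914  116.51410213]
 [ 512.50509248 -246.29434361  116.51410213]]
```

```bash
python3 -m creep '[{"dx":0.0002,"dy":-0.0009,"dz":-0.0015,"rx":0,"ry":0,"rz":-0.1,"fingers":1},{"dx":0.0002,"dy":-0.0009,"dz":-0.0015,"rx":0,"ry":0,"rz":-0.1,"fingers":1},{"dx":0.0002,"dy":-0.0009,"dz":-0.0015,"rx":0,"ry":0,"rz":-0.1,"fingers":1},{"dx":0.0002,"dy":-0.0009,"dz":-0.0015,"rx":0,"ry":0,"rz":-0.1,"fingers":1},{"dx":0.0002,"dy":-0.0009,"dz":-0.0015,"rx":0,"ry":0,"rz":-0.1,"fingers":1},{"dx":0.0002,"dy":-0.0009,"dz":-0.0015,"rx":0,"ry":0,"rz":-0.1,"fingers":1},{"dx":0.0002,"dy":-0.0009,"dz":-0.0015,"rx":0,"ry":0,"rz":-0.1,"fingers":1},{"dx":0.0002,"dy":-0.0009,"dz":-0.0015,"rx":0,"ry":0,"rz":-0.1,"fingers":1}]'
python3 fin.py w15
```

```text
t: 13.4
eef_pos: [0.5129, -0.2479, 0.0864]
tool_rot: [-2.192, 2.249, -0.001]
force: [0.9, 0.3, -1.0]
grip_width: 0.023
gripper_force: 59.1
t 13.4 tcp [ 512.9 -247.9   86.4] yaw -91.48 w 23.0 -> d [ 0.0004 -0.0001 -0.0002] r [-0.05  0.01 -0.08]
front 24955 [ 511.4 -339.9   70.8   39.9   -1.9] z 105.7
base 8931 [ 512.9 -273.3  110.3   70.5   88.6] z 10.6
barrel 6112 [ 512.1 -312.1   32.1   28.3   88.6] z 97.7
top slopes [-0.01 -0.18] z 0.11797853951185144
col320 [(308, 112), (309, 112), (310, 111), (311, 109), (312, 104), (313, 164), (314, 164), (315, 162), (316, 152), (317, 142), (318, 142), (319, 142), (394, 135), (395, 133), (396, 131), (397, 133), (398, 134), (399, 134), (400, 141), (401, 56), (402, 66), (403, 66), (404, 68), (405, 68)]
row360 [ 20  21  21  16   5  66 253 240 235 234 234 234] [233 233 232 233 235 242 189  13  31  14  16  14]
[[ 512.99077532 -263.52980049  117.97853951]
 [ 513.8921438  -227.56905178  117.97853951]
 [ 513.34796148 -246.50174926  117.97853951]]
```

```bash
python3 -c '
from plant import *
print(job_done())'
```

```text
the job is handed in; nothing more can be done
None
```

The job is handed in: the cap sits fully down in the holder pocket, and the cell is held upright by its frosted faces in the light path, within about 0.5 mm and 0.2° of centre and square by the last wrist-camera measurement, at 13.4 s of the 54 s allowed.

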